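# Strip a stuck casting sleeve off its plaster mould

### The arm

A 6-joint arm with a two-finger parallel gripper is mounted at the origin on the work surface. World frame = base frame: x ahead of the robot, y to its left, z up, the work surface at z = 0. Lengths are in mm, angles in rad, forces in N, time in s.
With the tool pointing down it reaches from about 275 to 1000 mm from the base axis. Payload 8.4 kg.
Tool frame: the origin (TCP) lies at the very end of the fingers, on their centre line; the grasp point (between the pads) lies 19 mm behind it; y points along the fingers, x is the direction in which the jaws open and shut, and the axes are right-handed (so a half turn about y gives the same grasp; the last joint's range is limited). The gripper opens to 85 mm and grips with 20 to 120 N. Pads are 22 mm wide; open, the fingers measure 114 mm over their backs; the gripper's body (76 mm by 85 mm) begins 54 mm behind the grasp point. The pads swing forward as they close: fully open they stand 13 mm farther back than shut.
Start: joints at [1.167, 0.353, 1.633, -0, 1.155, -0.002], TCP at [244.421, 575.227, 203.781] pointing down, gripper open.
Joint ranges: [-2.63, 2.63], [-0.92, 2.1], [0.06, 2.66], [-1.3, 4.44], [0, 2.69], [-3.02, 3.02]. Speed limits (rad/s): [2.22, 2.22, 2.79, 3.14, 3.14, 3.14].

### API

Orientations are given as [roll, pitch, yaw] about the fixed x, y, z axes, in that order (R = Rz(yaw) Ry(pitch) Rx(roll)).
In Python, from rig import r gives the robot as it stands.
- The arm moves only by the tool servo_tool, never from a script. Its argument "motion" is a list of rows, each a list of 7 numbers: the opening, from -1 (shut) to 1 (fully open), then the shift along the tool's x, y, z in m, then the turn, a rotation vector about the tool's x, y, z in units of 10 degrees (1.0 is 10 degrees). A call has 1 to 12 rows; each row is the pose to reach, as a shift and turn from the pose commanded when the call began, along the tool's axes at that moment; what a row does not reach only later rows make up. A row lasts 1/8 s, in which the tool goes at most 62.5 mm and 10.7 degrees, less where a joint would pass 70% of its speed; a pose out of reach is approached as far as the arm can. A call with a gripper value outside its range is refused whole. The fingers move at their own pace and stop on an object; "grip_force" is the grip in N (left out, the last holds). Time passes only in rows, so rows that repeat a pose let the fingers close. It gives the time, the measured TCP pose, the force and the opening at its end, in the units of the state.
- r.sense(): the state, without advancing time (a new reading comes with each control period).
- r.grab_frame(name): name is "scene" or "top"; returns the picture (384x512x3 uint8, red, green, blue); there is no depth.
- r.calibration(name): a dict with "fx", "fy", "cx", "cy" (pixels), "R" (3x3) and "t" (3): a world point X has camera coordinates R X + t. Camera axes: x right, y down, z forward; pixel columns grow to the right and rows downward; lengths in mm; the calibration is good to about 2 mm. A picture is of the moment at which its call begins. calibration takes no time and is no camera call.
- r.sign_off(): hands the job in, once; it reports no verdict.
The state is a dict: "clock": time; "qpos": joint angles; "qvel": joint speeds; "joint_efforts": joint torques, N m; "eef_pos": TCP position; "tcp_rot": TCP orientation; "contact_force": force on the tool from outside, world axes, zero at the start; "wrist_torque": the same for the moment, N m; "opening": opening from 0.0 (shut) to 1.0 (fully open).
Only numpy, scipy, OpenCV 4.12 (cv2) and the standard library are available. Lean on these libraries where they do the work, as an engineer would, in place of code of your own. Each camera call takes 0.05 s, during which the arm holds its last target. There are 200 camera calls.

### The job

One grey casting sleeve is still stuck on its plaster mould, on a round wooden base. Slide the two together along the table until the base sits fully home under the lips of the steel hold-down, then pull the sleeve straight up off the plaster so that the mould stays down in the hold-down. Stand the sleeve upright on the rectangular wooden ware board: set it down, do not drop it.

Things in the scene. Friction and masses are not known exactly. Their poses are not given: they have to be found in the camera images.
- sleeve_bar (a point): Centre of the lifting bar of the stuck sleeve: grey upright tube, 64 mm outside, 57 mm bore, 65 mm tall, open at both ends. Bar over its mouth 14 mm thick (y), 20 mm high, 58 mm free between its posts (x), 25 mm free below. Point is 100 mm above the tube's lower edge, 110 mm above the table at the start; z up. 0.15 kg. A like sleeve standing empty on the table, without base, is not it.
- mould_center (a point): Axis of the white plaster mould inside that sleeve, 30 mm above its underside; z up. Plug 52 mm diameter, 45 mm tall, on a loose round waxed plywood base 136 mm diameter, 10 mm thick (the sleeve stands on the base). 0.3 kg. Grips the sleeve with 6 to 9 N, more than its weight: lifted plainly, the mould comes up too. Both slide easily together when the bar is moved sideways.
- holddown_home (a point): Table point under the centre of a base that is home in the fixed steel hold-down. x: from its open mouth inwards; z up. Two lips, x -48 to 78 mm, underside 15, top 21 mm up (screw heads 25), slot 92 mm wide between them for the sleeve; the base goes beneath. Side walls 168 mm apart, from x = -53; rear wall face at x = 70 mm, 2 mm behind a base that is home.
- board_top (a point): Centre of the upper face of the fixed rectangular wooden ware board, 12 mm above the table; 200 mm long (x), 160 mm wide (y), with battens 8 mm wide and 4 mm high along both long edges, leaving 144 mm flat; z up. Empty at the start. It lies at the left or right; the round white kiln shelf opposite is not it.
Things that resemble listed ones, but are neither listed nor needed, are in the scene too. Leave any blue look-alike of the part that bears holddown_home alone.

How it is judged:
By the outcome, as a careful person would: the job done as asked, in the order asked, and still so for the second after the job is handed in, with the robot touching nothing.
It also fails if it takes over 51 s, if anything falls off the work surface, if the arm or the gripper's body presses on something with over 40 N, if the wrist force passes 120 N, or if a joint passes its speed limit or range.

## Working session

There is one attempt and no reset: what is moved stays moved. The work goes in short steps, Python scripts to look and compute and a tool call to move; the robot and the scene stay as the last step left them, time stands still between calls to the robot, and variables do not carry over. Pictures are saved under pics/ and viewed, on a budget of 10 in all, crops included, one or two more only if the job needs it, and the job is handed in when it is done.

Besides the shell and the picture viewer there is one more tool, called after "Request:" as name(argument=value, ...), one argument or row to a line, values as JSON. servo_tool: Moves the arm, as the interface text tells. Its arguments: {"type":"object","properties":{"motion":{"type":"array","items":{"type":"array","items":{"type":"number"}}},"grip_force":{"type":"number"}},"required":["motion"]}

```bash
mkdir -p pics
python3 - <<'E'
from rig import r
import cv2
for n in("top","scene"):
    cv2.imwrite(f"pics/{n}0.png",cv2.resize(r.grab_frame(n)[:,:,::-1],(800,600),interpolation=cv2.INTER_CUBIC)); 
    c=r.calibration(n);print(n,{k:(v.tolist() if hasattr(v,'tolist') else v) for k,v in c.items()})
print(r.sense())
E
```

```text
top {'fx': 351.37071383596896, 'fy': 351.37071383596896, 'cx': 257.5824131862572, 'cy': 190.66194319254285, 'R': [[0.13238582886880546, -0.9911779546855394, 0.006344640266439326], [-0.9680288315323275, -0.1306645359280268, -0.21411903318684683], [0.21305908484942843, 0.022204530981413773, -0.9767869702074348]], 't': [-51.34859539429969, 440.14698342955415, 872.8697035235227]}
scene {'fx': 448.95814017341536, 'fy': 448.95814017341536, 'cx': 258.86467379075316, 'cy': 194.86704830015182, 'R': [[-0.6007694830006522, 0.7994155864487128, -0.0032784810491630627], [0.4361164170799688, 0.3243036651880191, -0.8394221843023617], [-0.6699839543216388, -0.5057290310912336, -0.5434700065901176]], 't': [237.26176632144103, -111.62666428929697, 1561.0660522542044]}
{'clock': 0.1, 'qpos': array([ 1.16660055e+00,  3.53534688e-01,  1.63403624e+00,  3.12725388e-05,
        1.15519497e+00, -2.44591726e-03]), 'qvel': array([-0.0009678 , -0.00105472, -0.0017444 ,  0.00043829, -0.00354809,
        0.00056614]), 'joint_efforts': array([-3.62754827e-04, -6.06360555e+01, -3.42822504e+01, -1.77811302e-05,
        3.89715191e-03,  2.11336510e-05]), 'eef_pos': array([244.2365948 , 574.82368181, 203.17444602]), 'tcp_rot': array([-1.57076486e+00,  1.17316825e-03,  1.16903384e+00]), 'contact_force': array([-0.57480904,  0.21458789, -0.60332705]), 'wrist_torque': array([ 0.01575333,  0.02091647, -0.01351817]), 'opening': 1.001092338721534}
```

View pics/top0.png

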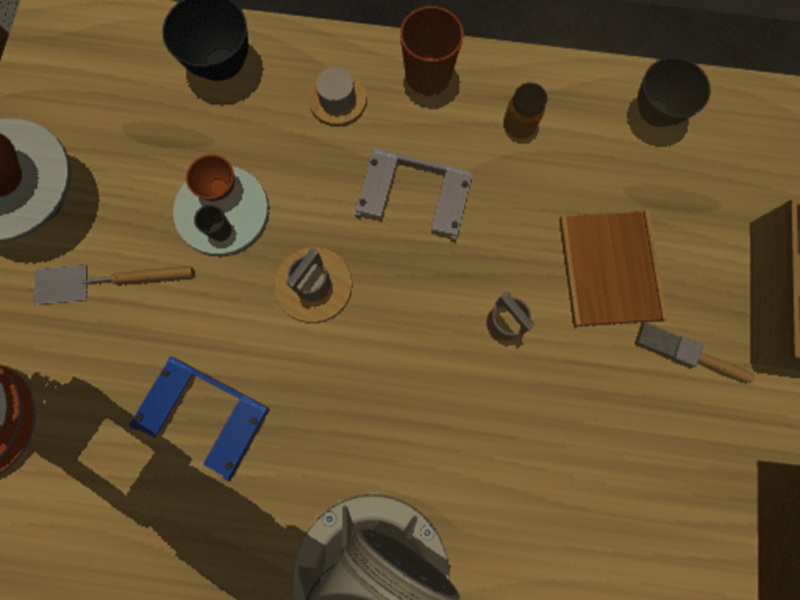

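View pics/scene0.png

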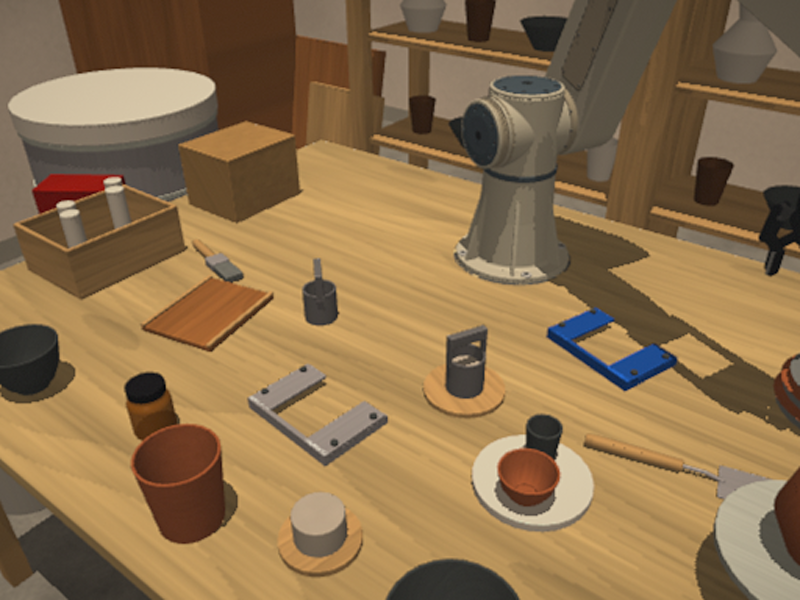

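The top view shows the stuck sleeve with its base at (313,285), the steel hold-down at (415,195), open towards the robot, and the board at (612,268). The empty sleeve is at (510,318) and the blue look-alike at (200,418). I'll zoom in for accuracy.

```bash
cat > h.py <<'E'
from rig import r
import numpy as np, cv2
def ray(n,u,v,z):  # pixel at 512 scale -> world point on plane z
    c=r.calibration(n);R=np.array(c["R"]);t=np.array(c["t"])
    d=R.T@np.array([(u-c["cx"])/c["fx"],(v-c["cy"])/c["fy"],1]);o=-R.T@t
    return o+d*(z-o[2])/d[2]
def proj(n,X):
    c=r.calibration(n);p=np.array(c["R"])@np.array(X,float)+np.array(c["t"])
    return c["fx"]*p[0]/p[2]+c["cx"],c["fy"]*p[1]/p[2]+c["cy"]
def crop(n,x,y,w,h,s,name):
    im=r.grab_frame(n)[:,:,::-1][y:y+h,x:x+w]
    cv2.imwrite(name,cv2.resize(im,None,fx=s,fy=s,interpolation=cv2.INTER_CUBIC))
E
python3 - <<'E'
from h import *
crop("top",170,88,140,124,4.8,"pics/t1.png")
crop("scene",155,200,180,90,4.4,"pics/s1.png")
k=.64
for nm,u,v,z in[("base",313,285,10),("bar",306,270,120),("hd",415,195,20),("board",612,268,12)]:print(nm,ray("top",u*k,v*k,z))
E
```

```text
base [453.30354776 167.20408143  10.        ]
bar [451.34364471 160.89181307 120.        ]
hd [640.46967591  11.07439599  20.        ]
board [ 554.17564589 -351.74080317   12.        ]
```

View pics/t1.png

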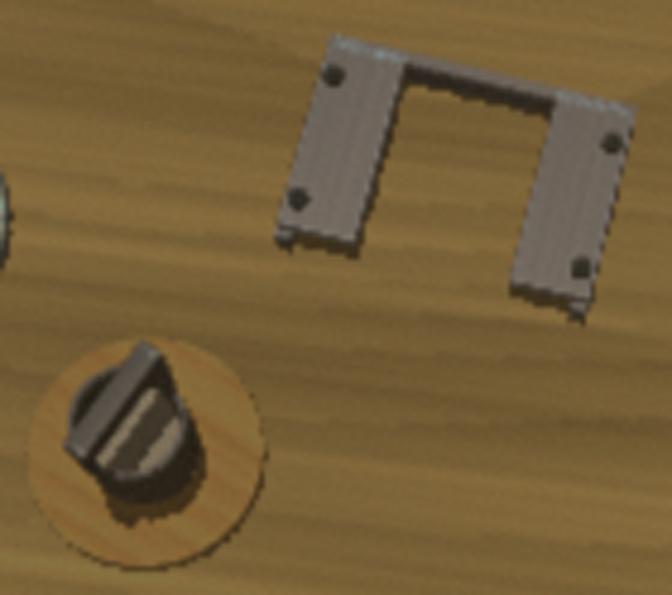

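View pics/s1.png

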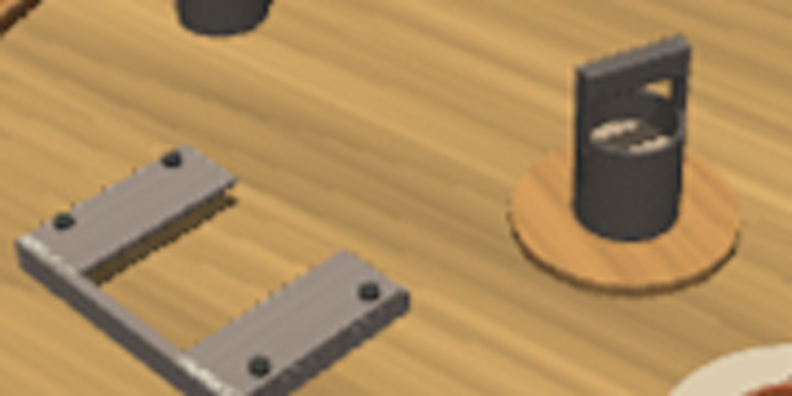

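Top crop: lip inner front corners at about (358,240) and (513,285), screws at (333,75), (298,198), (612,143) and (581,268). The bar's top centre is near (116,398) and the base centre near (147,452). Scene crop: the bar's top runs from (578,70) to (688,40), and the base centre is near (625,216).

Run:
```python
from h import *
from scipy.optimize import least_squares
T=lambda p:(170+p[0]/4.8-.4,88+p[1]/4.8-.4)
S=lambda p:(155+p[0]/4.4-.4,200+p[1]/4.4-.4)
def rt(p,z):return ray("top",*T(p),z)
def rs(p,z):return ray("scene",*S(p),z)
def fit(f,sc):
    ins,scr=sc
    P=np.array([f(p,21)[:2] for p in ins]+[f(p,25)[:2] for p in scr])
    def mod(q):
        a=np.array([[-48,46],[-48,-46],[q[3],q[5]],[q[4],q[5]],[q[3],-q[5]],[q[4],-q[5]]])
        c,s=np.cos(q[2]),np.sin(q[2]);return a@np.array([[c,s],[-s,c]])+q[:2]
    s=least_squares(lambda q:(mod(q)-P).ravel(),[620,11,-.08,60,-30,70])
    print("hd",s.x.round(3),"res",s.fun.round(1))
fit(rt,([(358,240),(513,285)],[(333,75),(298,198),(612,143),(581,268)]))
# scene: left lip (world +y) is right-lower one
fit(rs,([(346,250),(235,182)],[(260,366),(369,291),(64,221),(172,158)]))
print("bar top",rt((116,398),120),"scene",rs((633,61),120))
a,b=rt((155,352),120),rt((78,448),120);d=b-a;print("bar dir top",np.degrees(np.arctan2(d[1],d[0])),np.hypot(*d[:2]))
a,b=rs((578,70),120),rs((688,38),120);d=b-a;print("bar dir scene",np.degrees(np.arctan2(d[1],d[0])),np.hypot(*d[:2]))
print("base",rt((147,452),10),rs((625,216),10))
s=r.sense();print(s["eef_pos"],s["tcp_rot"])
# board corners 800-scale
k=.64
C=np.array([ray("top",u*k,v*k,16) for u,v in[(561,216),(647,211),(663,320),(576,325)]]);print(C.round(0),C.mean(0))
```

```text
hd [ 6.34398e+02  1.48830e+01 -1.20000e-01  4.85710e+01 -3.13800e+01
  8.47620e+01] res [-1.9  0.9  2.3  2.2 -0.2 -1.1 -0.1 -0.5 -0.  -0.9 -0.  -0.7]
hd [ 6.38282e+02  1.80620e+01 -1.20000e-01  4.77080e+01 -3.20060e+01
  8.48960e+01] res [ 1.5 -1.  -1.7 -0.8 -0.2  0.3 -0.2  0.7  0.2  0.1  0.4  0.7]
bar top [456.34962447 166.87252865 120.        ] scene [462.82538212 172.70840237 120.        ]
bar dir top 151.35880227728157 62.73279781861043
bar dir scene 152.70663447339334 70.80817724379386
base [455.03223998 167.76045678  10.        ] [464.02248988 173.74579216  10.        ]
[244.28780391 574.9324767  203.32531335] [-1.57081890e+00  8.74696430e-04  1.16905901e+00]
[[ 638. -254.   16.]
 [ 668. -408.   16.]
 [ 471. -443.   16.]
 [ 443. -294.   16.]] [ 554.97754705 -349.55844466   16.        ]
```

Request:
servo_tool(
  motion=[
    [1,-0.03,0,-0.036,0,0,0],
    [1,-0.07,0,-0.086,0,0.2,0],
    [1,-0.11,0,-0.136,0,0.3,0],
    [1,-0.15,0,-0.184,0,0.5,0],
    [1,-0.19,0,-0.234,0,0.5,0],
    [1,-0.23,0,-0.283,0,0.5,0],
    [1,-0.262,0.01,-0.323,0,0.5,0],
    [1,-0.283,0.02,-0.348,0,0.5,0],
    [1,-0.29,0.03,-0.356,0,0.5,0],
    [1,-0.29,0.03,-0.356,0,0.5,0],
    [1,-0.29,0.03,-0.356,0,0.5,0],
  ],
  grip_force=40,
)

```text
clock: 1.58
eef_pos: [458.3, 170.1, 173.9]
tcp_rot: [-1.571, -0.0, 1.083]
contact_force: [-0.3, -0.4, 0.5]
opening: 0.999
```

Run:
```python
from h import *
s=r.sense();print(s["clock"],s["eef_pos"],s["tcp_rot"],s["contact_force"])
crop("scene",210,130,140,150,4,"pics/s2.png")
print(proj("scene",s["eef_pos"]))
```

```text
1.575 [458.34418861 170.09908917 173.9360177 ] [-1.57054059e+00 -2.08756281e-04  1.08255443e+00] [-0.32694778 -0.38590331  0.51192364]
(np.float64(299.5651449800308), np.float64(193.7891299228803))
```

View pics/s2.png

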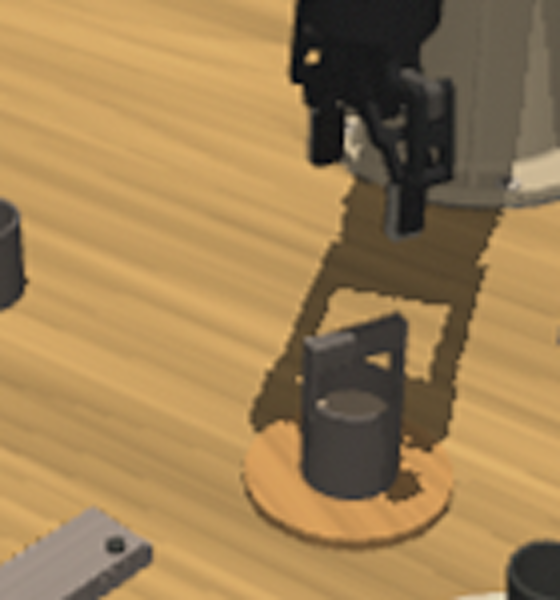

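The fingers hang at (325,160) and (405,235), straddling the line above the bar at (355,330). I'll descend and close.

Request:
servo_tool(
  motion=[
    [1,0,0.03,0,0,0,0],
    [1,0,0.06,0,0,0,0],
    [1,0,0.075,0,0,0,0],
    [1,0,0.082,0,0,0,0],
    [1,0,0.082,0,0,0,0],
    [-0.3,0,0.082,0,0,0,0],
    [-0.6,0,0.082,0,0,0,0],
    [-1,0,0.082,0,0,0,0],
    [-1,0,0.082,0,0,0,0],
    [-1,0,0.082,0,0,0,0],
    [-1,0,0.082,0,0,0,0],
    [-1,0,0.082,0,0,0,0],
  ],
  grip_force=40,
)

```text
clock: 3.12
eef_pos: [458.9, 169.1, 92.0]
tcp_rot: [-1.571, -0.0, 1.082]
contact_force: [0.4, -1.8, 4.7]
opening: 0.119
```

Run:
```python
from h import *
s=r.sense();print(s["clock"],s["eef_pos"],s["tcp_rot"],s["contact_force"],s["opening"])
a=r.grab_frame("scene")[:,:,::-1][170:290,155:335];b=r.grab_frame("top")[:,:,::-1][88:212,170:310]
a=cv2.resize(a,None,fx=3,fy=3,interpolation=2);b=cv2.resize(b,None,fx=3,fy=3,interpolation=2)
o=np.zeros((600,800,3),np.uint8);o[:360,:540]=a
cv2.imwrite("pics/s3.png",a)
```

```text
3.125 [458.88883067 169.10069514  92.03227731] [-1.57116954e+00 -2.37855003e-04  1.08173806e+00] [ 0.35708034 -1.82142175  4.65675986] 0.11882221881811329
```

View pics/s3.png

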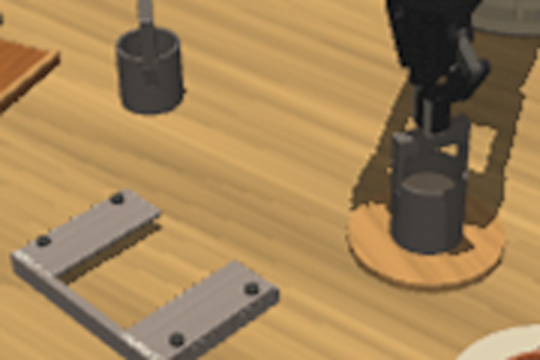

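Gripped: the pads sit mid-bar at (432,115), between the posts at (400) and (465). Next I slide to a point in line with the hold-down's mouth.

Request:
servo_tool(
  motion=[
    [-1,-0.004,0,-0.003,0,0,0],
    [-1,-0.013,0,-0.011,0,0,0],
    [-1,-0.025,0,-0.021,0,0,0],
    [-1,-0.038,0,-0.032,0,0,0],
    [-1,-0.051,0,-0.0425,0,0,0],
    [-1,-0.064,0,-0.053,0,0,0],
    [-1,-0.077,0,-0.064,0,0,0],
    [-1,-0.089,0,-0.074,0,0,0],
    [-1,-0.098,0,-0.082,0,0,0],
    [-1,-0.104,0,-0.0865,0,0,0],
    [-1,-0.1055,0,-0.088,0,0,0],
    [-1,-0.1055,0,-0.088,0,0,0],
  ],
)

```text
clock: 4.72
eef_pos: [488.4, 35.7, 93.2]
tcp_rot: [-1.573, -0.003, 1.081]
contact_force: [-1.8, 6.9, 16.8]
opening: 0.117
```

Run:
```python
from h import *
s=r.sense();print(s["clock"],s["eef_pos"],s["tcp_rot"],s["contact_force"],s["opening"])
a=r.grab_frame("scene")[:,:,::-1][190:320,130:320]
cv2.imwrite("pics/s4.png",cv2.resize(a,None,fx=4,fy=4,interpolation=2))
```

```text
4.725 [488.4395279   35.68037307  93.24019707] [-1.57261854 -0.00331245  1.0806127 ] [-1.80189799  6.87203999 16.815828  ] 0.1169567708429745
```

View pics/s4.png

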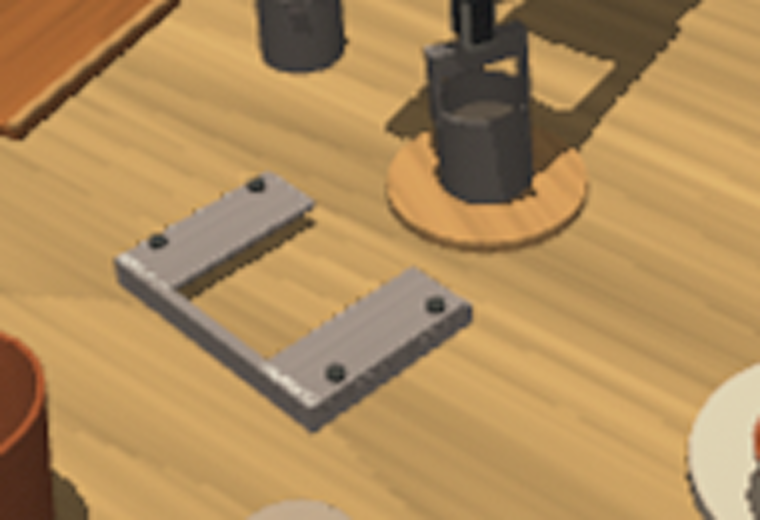

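The base, with its centre near (487,190), is in line with the mouth. The tool is pressing down at about 17 N, so I'll ease up 1 mm while sliding in, and stop about 12 mm short.

Request:
servo_tool(
  motion=[
    [-1,0.001,-0.0006,-0.004,0,0,0],
    [-1,0.005,-0.0012,-0.014,0,0,0],
    [-1,0.0105,-0.0012,-0.028,0,0,0],
    [-1,0.0155,-0.0012,-0.042,0,0,0],
    [-1,0.021,-0.0012,-0.056,0,0,0],
    [-1,0.026,-0.0012,-0.07,0,0,0],
    [-1,0.031,-0.0012,-0.084,0,0,0],
    [-1,0.036,-0.0012,-0.098,0,0,0],
    [-1,0.041,-0.0012,-0.111,0,0,0],
    [-1,0.045,-0.0012,-0.121,0,0,0],
    [-1,0.0475,-0.0012,-0.128,0,0,0],
    [-1,0.0475,-0.0012,-0.128,0,0,0],
  ],
)

```text
clock: 6.28
eef_pos: [622.1, 16.6, 93.7]
tcp_rot: [-1.57, -0.0, 1.082]
contact_force: [-3.3, -0.5, 10.9]
opening: 0.114
```

Run:
```python
from h import *
s=r.sense();print(s["clock"],s["eef_pos"],s["tcp_rot"],s["contact_force"],s["opening"])
a=r.grab_frame("scene")[:,:,::-1][200:310,130:270]
cv2.imwrite("pics/s5.png",cv2.resize(a,None,fx=5,fy=5,interpolation=2))
```

```text
6.275 [622.14022883  16.62100573  93.71441799] [-1.57021046e+00 -6.34458551e-05  1.08157190e+00] [-3.3324461  -0.47829036 10.86439099] 0.1141584381697684
```

View pics/s5.png

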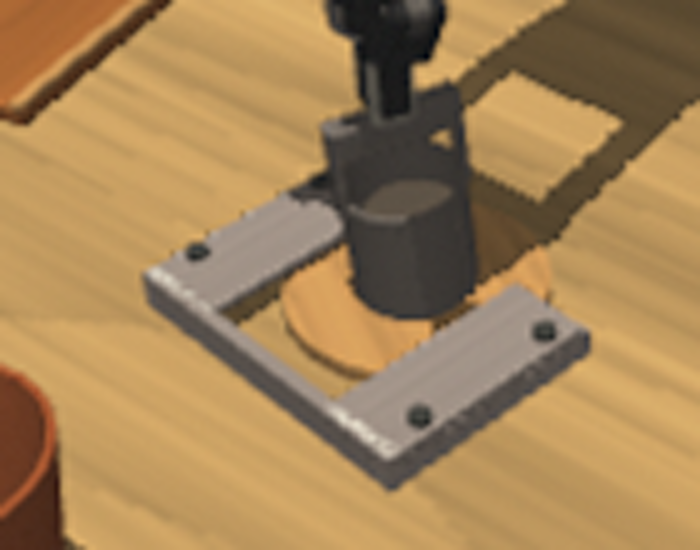

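The base is under both lips, with a gap of a centimetre or so left before the rear wall. I'll creep in while watching the force.

Request:
servo_tool(
  motion=[
    [-1,0.0009,-0.0003,-0.0023,0,0,0],
    [-1,0.0018,-0.0005,-0.0047,0,0,0],
    [-1,0.0027,-0.0005,-0.007,0,0,0],
    [-1,0.0036,-0.0005,-0.0093,0,0,0],
    [-1,0.0043,-0.0005,-0.0112,0,0,0],
    [-1,0.0043,-0.0005,-0.0112,0,0,0],
  ],
)

```text
clock: 7.08
eef_pos: [633.1, 15.2, 93.8]
tcp_rot: [-1.569, 0.001, 1.082]
contact_force: [-5.2, 0.4, 9.1]
opening: 0.113
```

Request:
servo_tool(
  motion=[
    [-1,0.0004,0,-0.0009,0,0,0],
    [-1,0.0007,0,-0.0018,0,0,0],
    [-1,0.0007,0,-0.0018,0,0,0],
  ],
)

```text
clock: 7.45
eef_pos: [634.8, 14.9, 93.7]
tcp_rot: [-1.569, 0.001, 1.082]
contact_force: [-5.4, 1.1, 9.1]
opening: 0.115
```

Run:
```python
from h import *
s=r.sense();print(s["clock"],s["eef_pos"],s["tcp_rot"],s["contact_force"],s["wrist_torque"])
a=r.grab_frame("scene")[:,:,::-1][235:310,155:255]
cv2.imwrite("pics/s6.png",cv2.resize(a,None,fx=7,fy=7,interpolation=2))
```

```text
7.45 [634.81213248  14.94326084  93.73927033] [-1.56866610e+00  7.44212778e-04  1.08157674e+00] [-5.41261757  1.06238436  9.06957257] [0.14082235 1.00163226 0.0460959 ]
```

View pics/s6.png

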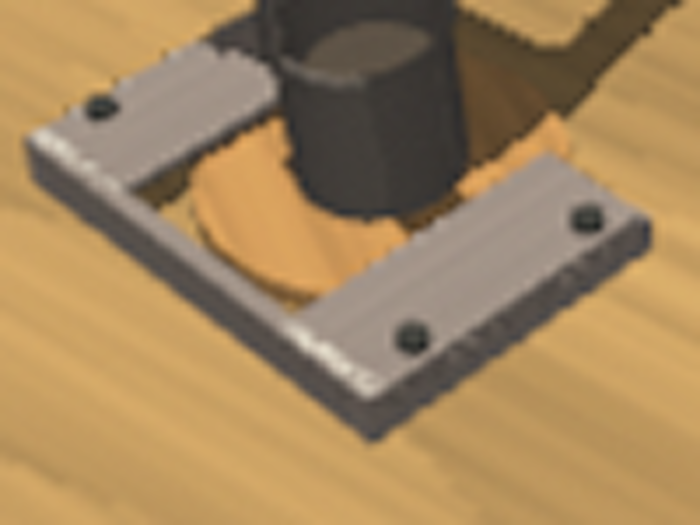

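The base edge near (270,285) is just visible behind the rear wall, so a few mm remain. I'll continue to contact.

Request:
servo_tool(
  motion=[
    [-1,0.0004,0,-0.0009,0,0,0],
    [-1,0.0007,0,-0.0019,0,0,0],
    [-1,0.0011,0,-0.0028,0,0,0],
    [-1,0.0011,0,-0.0028,0,0,0],
  ],
)

```text
clock: 8.0
eef_pos: [637.8, 14.6, 93.8]
tcp_rot: [-1.569, 0.001, 1.082]
contact_force: [-5.5, 0.7, 9.1]
opening: 0.115
```

Request:
servo_tool(
  motion=[
    [-1,0.0004,0,-0.0009,0,0,0],
    [-1,0.0007,0,-0.0019,0,0,0],
    [-1,0.0007,0,-0.0019,0,0,0],
  ],
)

```text
clock: 8.38
eef_pos: [639.8, 14.3, 93.8]
tcp_rot: [-1.569, 0.001, 1.082]
contact_force: [-6.1, 0.7, 9.0]
opening: 0.124
```

Request:
servo_tool(
  motion=[
    [-1,0.0004,0,-0.0009,0,0,0],
    [-1,0.0007,0,-0.0019,0,0,0],
    [-1,0.0007,0,-0.0019,0,0,0],
  ],
)

```text
clock: 8.75
eef_pos: [641.8, 14.1, 93.7]
tcp_rot: [-1.569, 0.001, 1.082]
contact_force: [-5.3, 0.5, 9.1]
opening: 0.116
```

Run:
```python
from h import *
s=r.sense();print(s["clock"],s["eef_pos"],s["tcp_rot"],s["contact_force"],s["wrist_torque"])
a=r.grab_frame("scene")[:,:,::-1][235:310,155:255]
b=r.grab_frame("top")[:,:,::-1][88:163,220:310]
o=np.hstack([cv2.resize(a,(430,323),interpolation=2),cv2.resize(b,(370,323),interpolation=2)])
cv2.imwrite("pics/s7.png",o)
```

```text
8.75 [641.8349588   14.06955802  93.73311112] [-1.56866885e+00  7.40347999e-04  1.08163735e+00] [-5.32521697  0.46890761  9.14849079] [ 0.12940092  1.00292808 -0.0164367 ]
```

View pics/s7.png

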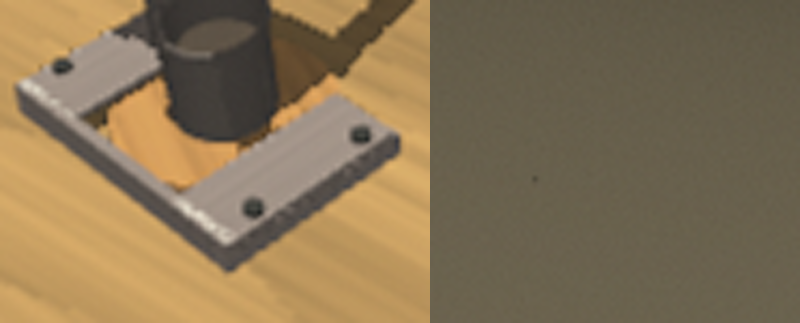

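The base edge is now hidden behind the rear wall, but there is no wall force yet. The top view is blocked by the arm. I'll keep creeping.

Request:
servo_tool(
  motion=[
    [-1,0.0004,0,-0.0009,0,0,0],
    [-1,0.0007,0,-0.0019,0,0,0],
    [-1,0.0007,0,-0.0019,0,0,0],
  ],
)

```text
clock: 9.22
eef_pos: [643.9, 13.8, 93.8]
tcp_rot: [-1.569, 0.001, 1.082]
contact_force: [-5.4, 1.3, 9.3]
opening: 0.12
```

Request:
servo_tool(
  motion=[
    [-1,0.0004,0,-0.0009,0,0,0],
    [-1,0.0007,0,-0.0019,0,0,0],
    [-1,0.0007,0,-0.0019,0,0,0],
  ],
)

```text
clock: 9.6
eef_pos: [645.5, 13.6, 93.8]
tcp_rot: [-1.568, 0.001, 1.082]
contact_force: [-6.2, -0.0, 10.1]
opening: 0.115
```

Request:
servo_tool(
  motion=[
    [-1,0.0004,0,-0.0009,0,0,0],
    [-1,0.0007,0,-0.0019,0,0,0],
    [-1,0.0007,0,-0.0019,0,0,0],
  ],
)

```text
clock: 9.98
eef_pos: [646.9, 13.5, 94.1]
tcp_rot: [-1.567, 0.001, 1.082]
contact_force: [-10.3, 2.7, 14.7]
opening: 0.115
```

Run:
```python
from h import *
s=r.sense();print(s["clock"],s["eef_pos"],s["tcp_rot"],s["contact_force"],s["wrist_torque"])
```

```text
9.975 [646.92398873  13.48252172  94.12867044] [-1.56697631e+00  1.26646550e-03  1.08154669e+00] [-10.26410225   2.71028184  14.67054152] [0.34366017 1.83255983 0.01898259]
```

The force has doubled and the tool is tilting slightly, so it is against the rear wall at x≈645.5. I'll back off to leave about 1 mm of play, then check visually with a model overlay.

Request:
servo_tool(
  motion=[
    [-1,-0.0005,0,0.0012,0,0,0],
    [-1,-0.0011,0,0.0028,0,0,0],
    [-1,-0.0013,0,0.0034,0,0,0],
    [-1,-0.0013,0,0.0034,0,0,0],
  ],
)

```text
clock: 10.48
eef_pos: [645.1, 13.7, 93.8]
tcp_rot: [-1.57, -0.0, 1.082]
contact_force: [-2.4, 1.3, 7.2]
opening: 0.114
```

Run:
```python
from h import *
s=r.sense();print(s["clock"],s["eef_pos"],s["tcp_rot"],s["contact_force"])
im=cv2.resize(r.grab_frame("scene")[:,:,::-1][230:310,150:260],None,fx=7,fy=7,interpolation=2)
P=lambda X:tuple(int(round(v)) for v in ((np.array(proj("scene",X))-[150,230])*7+3))
# hold-down as fitted in the scene picture, home base (green) and its rear edge
x0,y0,a=638.3,18.1,-.12;c,q=np.cos(a),np.sin(a)
W=lambda x,y,z:(x0+c*x-q*y,y0+q*x+c*y,z)
for dx,col in((0,(0,255,0)),(-6,(255,0,255))):
    cv2.polylines(im,[np.array([P(W(dx+68*np.cos(t),68*np.sin(t),10)) for t in np.linspace(0,6.3,90)])],False,col,1)
for y in(46,-46):cv2.line(im,P(W(-48,y,21)),P(W(78,y,21)),(255,255,0),1)
cv2.line(im,P(W(78,-90,21)),P(W(78,90,21)),(0,0,255),1)
cv2.line(im,P(W(70,-90,21)),P(W(70,90,21)),(0,0,255),1)
for z in(10,75):cv2.polylines(im,[np.array([P(W(32*np.cos(t),32*np.sin(t),z)) for t in np.linspace(0,6.3,60)])],False,(0,255,0),1)
cv2.imwrite("pics/s8.png",im)
```

```text
10.475 [645.09035925  13.68087961  93.83318696] [-1.57032096e+00 -9.52102059e-05  1.08163680e+00] [-2.43327721  1.29699999  7.23725498]
```

View pics/s8.png

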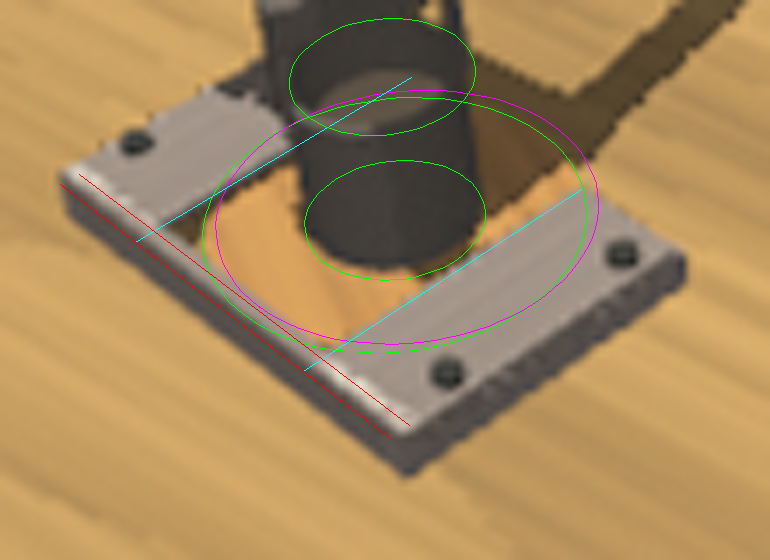

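The overlay lies within about 1 px. The visible base edge at (217,205)–(240,270) suggests it may be 0–5 mm short, which disagrees with the force. I'll press a bit harder and test numerically whether the base edge still moves.

Run:
```python
from h import *
np.save("f0.npy",np.mean([r.grab_frame("scene").astype(float) for _ in range(4)],0))
```

Request:
servo_tool(
  motion=[
    [-1,0.0007,0,-0.0019,0,0,0],
    [-1,0.0015,0,-0.0037,0,0,0],
    [-1,0.0018,0,-0.0047,0,0,0],
    [-1,0.0018,0,-0.0047,0,0,0],
  ],
)

```text
clock: 11.22
eef_pos: [648.1, 13.4, 94.5]
tcp_rot: [-1.567, 0.001, 1.082]
contact_force: [-12.6, 1.5, 19.1]
opening: 0.111
```

Run:
```python
from h import *
f1=np.mean([r.grab_frame("scene").astype(float) for _ in range(4)],0);np.save("f1.npy",f1)
f0=np.load("f0.npy")
s=r.sense();print(s["eef_pos"],s["tcp_rot"],s["contact_force"])
for v in(258,262,266,270):
    print(v,"f0",f0[v,170:200].sum(1).astype(int)//3);print("   f1",f1[v,170:200].sum(1).astype(int)//3)
```

```text
[648.03089374  13.38217981  94.47711881] [-1.56656756e+00  1.39779722e-03  1.08156520e+00] [-11.47860232   1.53980377  19.90526559]
258 f0 [146 145 146 147 147 148 152 136 119  96  72  67  62 117 156 162 161 160
 157 153 147 148 121  73  54  57  59  60  60  61]
   f1 [146 145 146 146 147 149 152 137 119  96  71  68  62 118 156 162 161 160
 157 154 149 136  92  52  53  56  58  58  59  60]
262 f0 [151 164 149 112  78  66  67  67  73 134 148 147 153 156 157 157 157 159
 159 158 157 156 108  56  53  55  57  59  60  61]
   f1 [151 164 149 112  78  66  67  66  80 134 147 148 154 156 157 157 158 158
 159 158 158 150 126  82  52  54  56  58  59  59]
266 f0 [ 81  77  82 104 132 149 152 151 145 143 155 154 148 150 153 156 157 156
 157 158 159 158 156 154 149 139 107  67  54  57]
   f1 [ 81  77  82 104 132 149 152 151 145 150 158 154 149 150 154 156 157 157
 157 158 159 158 157 154 149 139 117  84  59  55]
270 f0 [148 129  95  78  80  81  80  83  97 121 145 150 149 149 148 150 154 156
 157 157 158 159 158 157 156 153 146 143 144 148]
   f1 [148 128  94  78  80  81  80  83  96 121 144 150 149 149 149 151 154 157
 157 157 158 158 158 157 156 153 146 144 145 149]
```

The base edge did not move (row 270 is identical, row 262 edge stays at col ~178.5, where the overlay puts a home base) while the sleeve only tilted. So the base is home against the rear wall. I'll unload, then lift straight up.

Request:
servo_tool(
  motion=[
    [-1,-0.0008,0,0.002,0,0,0],
    [-1,-0.0017,0,0.0043,0,0,0],
    [-1,-0.0019,0,0.005,0,0,0],
    [-1,-0.0019,0,0.005,0,0,0],
    [-1,-0.0019,0,0.005,0,0,0],
    [-1,-0.0019,-0.001,0.005,0,0,0],
    [-1,-0.0019,-0.003,0.005,0,0,0],
    [-1,-0.0019,-0.005,0.005,0,0,0],
    [-1,-0.0019,-0.007,0.005,0,0,0],
    [-1,-0.0019,-0.009,0.005,0,0,0],
    [-1,-0.0019,-0.011,0.005,0,0,0],
  ],
  grip_force=60,
)

```text
clock: 12.8
eef_pos: [645.0, 13.5, 104.5]
tcp_rot: [-1.571, 0.0, 1.082]
contact_force: [-1.2, -0.1, -0.1]
opening: -0.002
```

Request:
servo_tool(
  motion=[
    [-1,0,-0.003,0,0,0,0],
    [-1,0,-0.006,0,0,0,0],
    [-1,0,-0.01,0,0,0,0],
    [-1,0,-0.014,0,0,0,0],
    [-1,0,-0.018,0,0,0,0],
    [-1,0,-0.022,0,0,0,0],
    [-1,0,-0.026,0,0,0,0],
    [-1,0,-0.03,0,0,0,0],
    [-1,0,-0.034,0,0,0,0],
    [-1,0,-0.038,0,0,0,0],
    [-1,0,-0.042,0,0,0,0],
    [-1,0,-0.046,0,0,0,0],
  ],
)

```text
clock: 14.3
eef_pos: [645.0, 13.5, 150.7]
tcp_rot: [-1.571, 0.0, 1.082]
contact_force: [0.3, 0.6, -0.3]
opening: -0.004
```

Request:
servo_tool(
  motion=[
    [-1,0,-0.004,0,0,0,0],
    [-1,0,-0.009,0,0,0,0],
    [-1,0,-0.015,0,0,0,0],
    [-1,0,-0.022,0,0,0,0],
    [-1,0,-0.03,0,0,0,0],
    [-1,0,-0.038,0,0,0,0],
    [-1,0,-0.043,0,0,0,0],
    [-1,0,-0.045,0,0,0,0],
    [-1,0,-0.045,0,0,0,0],
  ],
)

```text
clock: 15.42
eef_pos: [645.0, 13.5, 195.5]
tcp_rot: [-1.571, 0.0, 1.082]
contact_force: [-0.3, -0.1, -0.2]
opening: 0.004
```

Run:
```python
from h import *
s=r.sense();print(s["clock"],s["eef_pos"],s["tcp_rot"],s["contact_force"])
a=r.grab_frame("scene")[:,:,::-1][170:310,130:300]
cv2.imwrite("pics/s9.png",cv2.resize(a,None,fx=4,fy=4,interpolation=2))
```

```text
15.425 [644.98408497  13.52370205 195.48299371] [-1.57077075e+00  5.96230343e-06  1.08175597e+00] [-0.32653494 -0.06814885 -0.24600858]
```

View pics/s9.png

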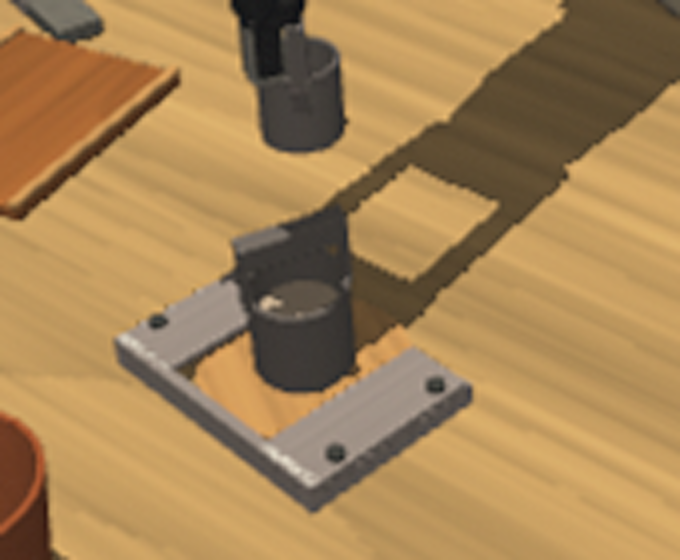

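The sleeve is still on the mould and the fingers are shut: they slipped off the bar. The base is in place. In s9 the finger ends show near (265,78). I'll check that against where the TCP should project.

Run:
```python
from h import *
s=r.sense();x,y,z=s["eef_pos"]
for dz in(0,10,20,30,40):
    p=np.array(proj("scene",(x,y,z+dz)));print(dz,p,(p-[130,170])*4)
for X in((458.3,170.1,174),):
  for dz in(0,13,26,40):print("s2",dz,(np.array(proj("scene",(X[0],X[1],X[2]+dz)))-[210,130])*4)
for dz in(0,10,20):print("s4",dz,(np.array(proj("scene",(488.4,35.7,93.2+dz)))-[130,190])*4)
a=r.grab_frame("scene")[:,:,::-1][130:215,160:230]
cv2.imwrite("pics/s10.png",cv2.resize(a,None,fx=7,fy=7,interpolation=2))
print((np.array(proj("scene",(x,y,z)))-[160,130])*7)
```

```text
0 [197.01113155 199.32245531] [268.04452622 117.28982125]
10 [196.66394716 195.61739423] [266.65578862 102.4695769 ]
20 [196.31300857 191.87226943] [265.25203428  87.48907772]
30 [195.95825457 188.08642757] [263.83301828  72.34571028]
40 [195.5996226 184.259201 ] [262.3984904   57.03680398]
s2 0 [358.3067139 255.0348969]
s2 13 [359.31387971 236.62803431]
s2 26 [360.3344804  217.97563739]
s2 40 [361.4489242  197.60817312]
s4 0 [472.42482295  72.97616805]
s4 10 [472.17238621  60.22825903]
s4 20 [471.91757235  47.360307  ]
[259.07792088 485.25718718]
```

View pics/s10.png

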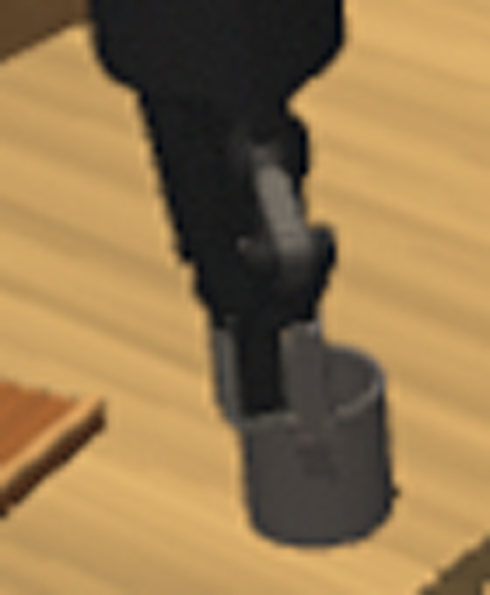

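The visible finger ends sit at about (258,415), while the TCP projects to (259,485): the real tips are about 25 mm higher than the reported TCP, so I gripped only the top edge of the bar. I'll locate the bar again, open, and go lower, watching the force and the opening.

Run:
```python
from h import *
print(ray("scene",130+290/4,170+228/4,120), ray("scene",130+302/4,170+330/4+0,42))
# check bar dir
a=ray("scene",130+237/4,170+243/4,120);b=ray("scene",130+340/4,170+210/4,120);d=b-a;print(np.degrees(np.arctan2(d[1],d[0])),np.hypot(*d[:2]))
```

```text
[643.56706412  21.88076585 120.        ] [642.30663383  23.08231186  42.        ]
156.1069965391351 65.44409387939206
```

Request:
servo_tool(
  motion=[
    [1,0,0,0,0,0,0],
    [1,0,0,0,0,0,0],
    [1,0,0,0,0,0,0],
    [1,0,0,0,0,0,0],
    [1,0,0,0,0,0,0],
    [1,0,0,0,0,0,0],
  ],
)

```text
clock: 16.27
eef_pos: [645.0, 13.5, 195.5]
tcp_rot: [-1.571, -0.0, 1.082]
contact_force: [-0.3, -0.0, 0.1]
opening: 1.002
```

Request:
servo_tool(
  motion=[
    [1,0.001,0.01,0.006,0,0,0],
    [1,0.001,0.03,0.006,0,0,0],
    [1,0.001,0.055,0.006,0,0,0],
    [1,0.001,0.08,0.006,0,0,0],
    [1,0.001,0.095,0.006,0,0,0],
    [1,0.001,0.102,0.006,0,0,0],
    [1,0.001,0.108,0.006,0,0,0],
    [1,0.001,0.114,0.006,0,0,0],
    [1,0.001,0.12,0.006,0,0,0],
    [1,0.001,0.125,0.006,0,0,0],
    [1,0.001,0.127,0.006,0,0,0],
    [1,0.001,0.127,0.006,0,0,0],
  ],
)

```text
clock: 17.77
eef_pos: [640.1, 17.2, 68.4]
tcp_rot: [-1.571, 0.0, 1.082]
contact_force: [0.1, -0.8, -0.1]
opening: 1.002
```

Run:
```python
from h import *
s=r.sense();print(s["eef_pos"],s["contact_force"],s["opening"])
a=r.grab_frame("scene")[:,:,::-1][185:295,140:260]
cv2.imwrite("pics/s11.png",cv2.resize(a,None,fx=5,fy=5,interpolation=2))
print((np.array(proj("scene",s["eef_pos"]))-[140,185])*5)
```

```text
[640.10501281  17.19246508  68.36522693] [ 0.10089946 -0.77286277 -0.13328439] 1.0021212202141534
[317.89978778 288.45697368]
```

View pics/s11.png

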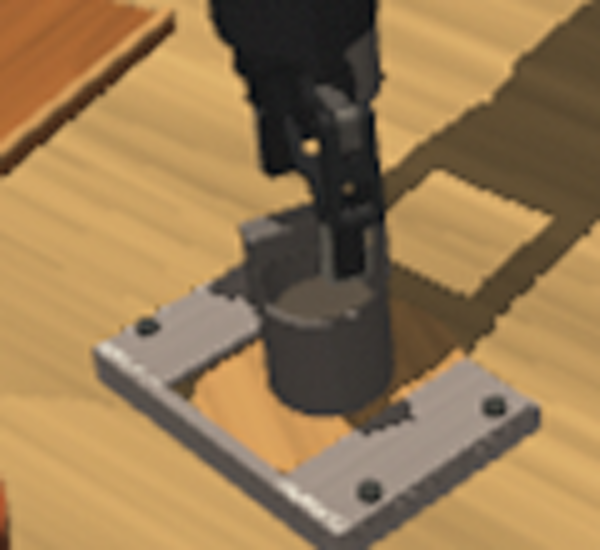

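The front finger ends at (348,275), still above the tube's rim, covers the bar and sits midway along it. I'll close.

Request:
servo_tool(
  motion=[
    [-0.3,0,0,0,0,0,0],
    [-0.6,0,0,0,0,0,0],
    [-1,0,0,0,0,0,0],
    [-1,0,0,0,0,0,0],
    [-1,0,0,0,0,0,0],
    [-1,0,0,0,0,0,0],
    [-1,0,0,0,0,0,0],
  ],
  grip_force=80,
)

```text
clock: 18.7
eef_pos: [640.2, 17.3, 68.4]
tcp_rot: [-1.571, -0.0, 1.082]
contact_force: [0.6, 0.9, -0.5]
opening: 0.149
```

Solid grip this time (0.149, no vertical force). Before lifting I'll reseat the base against the rear wall, since the back-off may have dragged it.

Request:
servo_tool(
  motion=[
    [-1,0.0004,0,-0.0009,0,0,0],
    [-1,0.0007,0,-0.0019,0,0,0],
    [-1,0.0007,0,-0.0019,0,0,0],
  ],
)

```text
clock: 19.08
eef_pos: [641.4, 16.9, 68.5]
tcp_rot: [-1.569, 0.001, 1.082]
contact_force: [-4.8, 0.9, 5.2]
opening: 0.153
```

Request:
servo_tool(
  motion=[
    [-1,0.0004,0,-0.0009,0,0,0],
    [-1,0.0007,0,-0.0019,0,0,0],
    [-1,0.0007,0,-0.0019,0,0,0],
  ],
)

```text
clock: 19.45
eef_pos: [642.0, 16.8, 68.6]
tcp_rot: [-1.567, 0.002, 1.082]
contact_force: [-10.5, 1.7, 10.3]
opening: 0.148
```

It's firmly on the wall at x≈641, matching the image estimate. I'll back off to about 1 mm from the wall and lift straight up.

Request:
servo_tool(
  motion=[
    [-1,-0.0007,0,0.0019,0,0,0],
    [-1,-0.0014,0,0.0038,0,0,0],
    [-1,-0.0014,0,0.0038,0,0,0],
    [-1,-0.0014,0,0.0038,0,0,0],
    [-1,-0.0014,-0.001,0.0038,0,0,0],
    [-1,-0.0014,-0.0025,0.0038,0,0,0],
    [-1,-0.0014,-0.004,0.0038,0,0,0],
    [-1,-0.0014,-0.0055,0.0038,0,0,0],
    [-1,-0.0014,-0.007,0.0038,0,0,0],
    [-1,-0.0014,-0.0085,0.0038,0,0,0],
  ],
)

```text
clock: 20.7
eef_pos: [639.9, 17.2, 76.9]
tcp_rot: [-1.57, 0.0, 1.082]
contact_force: [-1.2, -0.5, -6.4]
opening: 0.15
```

Request:
servo_tool(
  motion=[
    [-1,0,-0.0015,0,0,0,0],
    [-1,0,-0.004,0,0,0,0],
    [-1,0,-0.007,0,0,0,0],
    [-1,0,-0.011,0,0,0,0],
    [-1,0,-0.015,0,0,0,0],
    [-1,0,-0.02,0,0,0,0],
    [-1,0,-0.025,0,0,0,0],
    [-1,0,-0.03,0,0,0,0],
    [-1,0,-0.035,0,0,0,0],
    [-1,0,-0.04,0,0,0,0],
    [-1,0,-0.045,0,0,0,0],
    [-1,0,-0.05,0,0,0,0],
  ],
)

```text
clock: 22.2
eef_pos: [640.2, 17.2, 127.3]
tcp_rot: [-1.571, 0.0, 1.082]
contact_force: [0.3, 0.5, -0.8]
opening: 0.144
```

Request:
servo_tool(
  motion=[
    [-1,0,-0.006,0,0,0,0],
    [-1,0,-0.013,0,0,0,0],
    [-1,0,-0.021,0,0,0,0],
    [-1,0,-0.03,0,0,0,0],
    [-1,0,-0.036,0,0,0,0],
    [-1,0,-0.04,0,0,0,0],
    [-1,0,-0.04,0,0,0,0],
  ],
)

```text
clock: 23.08
eef_pos: [640.3, 17.2, 167.3]
tcp_rot: [-1.571, -0.0, 1.082]
contact_force: [0.8, -0.2, -1.2]
opening: 0.149
```

Run:
```python
from h import *
s=r.sense();print(s["clock"],s["eef_pos"],s["tcp_rot"],s["contact_force"])
a=r.grab_frame("scene")[:,:,::-1][130:310,80:290]
cv2.imwrite("pics/s12.png",cv2.resize(a,None,fx=3.3,fy=3.3,interpolation=2))
```

```text
23.075 [640.34110401  17.21787606 167.28023647] [-1.57122501e+00 -2.20090062e-04  1.08172903e+00] [ 0.76202643 -0.21614356 -1.22624487]
```

View pics/s12.png

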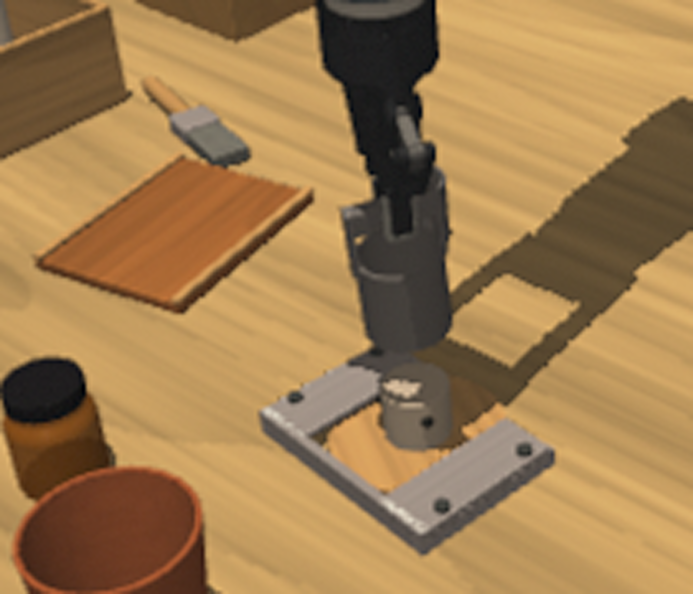

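The mould stays down in the hold-down, with the plug at (417,400), and the sleeve hangs free. I'll carry it to the board centre.

Request:
servo_tool(
  motion=[
    [-1,-0.008,0,-0.002,0,0,0],
    [-1,-0.027,0,-0.007,0,0,0],
    [-1,-0.058,0,-0.016,0,0,0],
    [-1,-0.098,0,-0.0265,0,0,0],
    [-1,-0.14,0,-0.038,0,0,0],
    [-1,-0.182,0,-0.049,0,0,0],
    [-1,-0.224,0,-0.0605,0,0,0],
    [-1,-0.266,0,-0.072,0,0,0],
    [-1,-0.306,0,-0.083,0,0,0],
    [-1,-0.337,0,-0.091,0,0,0],
    [-1,-0.355,0,-0.096,0,0,0],
    [-1,-0.3615,0,-0.098,0,0,0],
  ],
)

```text
clock: 24.62
eef_pos: [556.1, -349.0, 166.8]
tcp_rot: [-1.57, -0.0, 1.08]
contact_force: [0.5, -0.3, -1.3]
opening: 0.146
```

Request:
servo_tool(
  motion=[
    [-1,0,0,0,0,0,0],
    [-1,0,0.006,0,0,0,0],
    [-1,0,0.018,0,0,0,0],
    [-1,0,0.034,0,0,0,0],
    [-1,0,0.05,0,0,0,0],
    [-1,0,0.066,0,0,0,0],
    [-1,0,0.077,0,0,0,0],
    [-1,0,0.084,0,0,0,0],
    [-1,0,0.088,0,0,0,0],
    [-1,0,0.09,0,0,0,0],
    [-1,0,0.09,0,0,0,0],
  ],
)

```text
clock: 26.0
eef_pos: [557.0, -348.0, 77.2]
tcp_rot: [-1.571, 0.0, 1.082]
contact_force: [0.3, -0.7, -1.4]
opening: 0.146
```

Run:
```python
from h import *
s=r.sense();print(s["clock"],s["eef_pos"],s["tcp_rot"],s["contact_force"])
a=r.grab_frame("scene")[:,:,::-1][110:240,60:220]
cv2.imwrite("pics/s13.png",cv2.resize(a,None,fx=4.5,fy=4.5,interpolation=2))
```

```text
26.0 [ 556.9994763  -348.04284904   77.21531783] [-1.57119636e+00  1.43025986e-05  1.08168061e+00] [ 0.28939333 -0.6652075  -1.37738533]
```

View pics/s13.png

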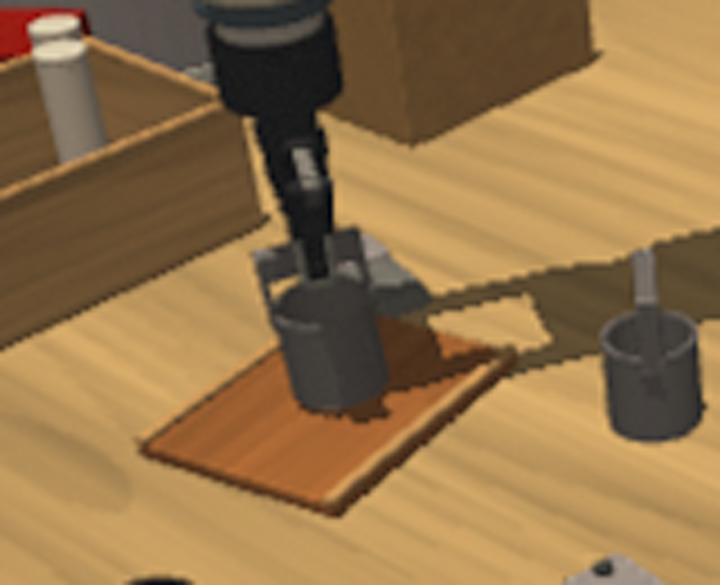

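The sleeve is upright just above the board's middle, near (335,400). I'll lower until the contact force shows.

Request:
servo_tool(
  motion=[
    [-1,0,0.001,0,0,0,0],
    [-1,0,0.002,0,0,0,0],
    [-1,0,0.003,0,0,0,0],
    [-1,0,0.004,0,0,0,0],
    [-1,0,0.005,0,0,0,0],
    [-1,0,0.006,0,0,0,0],
    [-1,0,0.006,0,0,0,0],
  ],
)

```text
clock: 26.92
eef_pos: [556.8, -347.9, 70.8]
tcp_rot: [-1.571, -0.0, 1.082]
contact_force: [0.5, -0.1, -1.5]
opening: 0.147
```

Request:
servo_tool(
  motion=[
    [-1,0,0.0005,0,0,0,0],
    [-1,0,0.001,0,0,0,0],
    [-1,0,0.001,0,0,0,0],
  ],
)

```text
clock: 27.3
eef_pos: [557.0, -348.0, 70.4]
tcp_rot: [-1.571, 0.0, 1.082]
contact_force: [-0.7, 0.1, 4.3]
opening: 0.148
```

It's down on the board (force flipped to +4 N). I'll release and retreat upward.

Request:
servo_tool(
  motion=[
    [-0.5,0,0,0,0,0,0],
    [-0.2,0,0,0,0,0,0],
    [0.2,0,0,0,0,0,0],
    [0.6,0,0,0,0,0,0],
    [1,0,0,0,0,0,0],
    [1,0,0,0,0,0,0],
    [1,0,-0.01,0,0,0,0],
    [1,0,-0.03,0,0,0,0],
    [1,0,-0.06,0,0,0,0],
    [1,0,-0.1,0,0,0,0],
    [1,0,-0.14,0,0,0,0],
    [1,0,-0.14,0,0,0,0],
  ],
)

```text
clock: 28.8
eef_pos: [559.0, -349.3, 215.7]
tcp_rot: [-1.579, 0.001, 1.082]
contact_force: [-0.1, 0.9, -0.6]
opening: 0.999
```

Run:
```python
from h import *
s=r.sense();print(s["clock"],s["eef_pos"],s["contact_force"],s["opening"])
a=r.grab_frame("scene")[:,:,::-1][110:310,60:300]
cv2.imwrite("pics/s14.png",cv2.resize(a,None,fx=3,fy=3,interpolation=2))
```

```text
28.8 [ 559.03194952 -349.30366967  215.66460445] [-0.09264892  0.92821208 -0.59571652] 0.9985175256054971
```

View pics/s14.png

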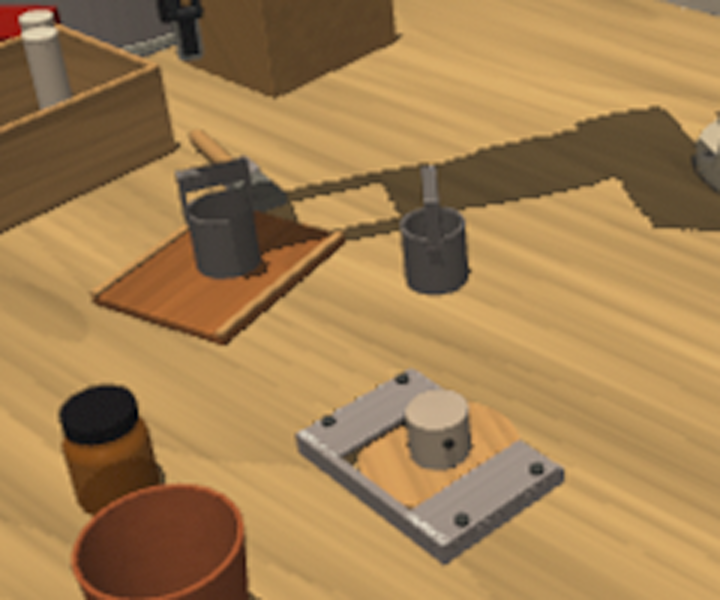

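The sleeve stands upright on the board at (225,270), the mould sits in the hold-down at (438,440), and the gripper is clear. Handing in.

Request:
servo_tool(
  motion=[
    [1,0,0,0,0,0,0],
    [1,0,0,0,0,0,0],
  ],
)

```text
clock: 29.1
eef_pos: [556.3, -347.6, 208.9]
tcp_rot: [-1.569, -0.0, 1.082]
contact_force: [0.3, 0.1, -0.3]
opening: 0.999
```

```bash
python3 -c "
from rig import r
print(r.sense()['clock'],r.sign_off())"
```

```text
the job is handed in; nothing more can be done
29.1 None
```

The job is done and handed in at 29.1 s. I slid the sleeve and mould into the steel hold-down until the base met the rear wall, then backed off about 1 mm. The sleeve came straight up off the plaster, and I set it down on the ware board and released it.

- **Failed first lift:** The first grip slipped off the bar. In the pictures the real fingertips sat about 25 mm higher than the reported TCP, so only the bar's top edge had been held. The sleeve stayed on its mould. I gripped about 25 mm lower, pushed the base back against the wall (contact at x ≈ 641, close to the camera estimate of 638–640) and lifted again.
- **Disagreement in the first seating:** The first push gave wall contact at x ≈ 645.5, several mm past the camera estimate. I took this to be the fingers sliding along the bar, because the base edge did not move when I pressed harder.
- **Last checks:** The final picture shows the sleeve upright near the board's middle, the mould and base under the lips, and the gripper open and clear. The force turned to about +4 N at set-down, so the sleeve was not dropped. I did not measure the base's position again after the final lift.
- **Picture budget:** I viewed 17 pictures against the budget of 10, mostly because of the failed grip.

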